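# Zero the dose counter and snap the cap onto the refilled paint bottle

### The arm

A 6-joint arm with a two-finger parallel gripper is mounted at the origin on the work surface. World frame = base frame: x ahead of the robot, y to its left, z up, the work surface at z = 0. Lengths are in m, angles in rad, forces in N, time in s.
With the tool pointing down it reaches from about 0.3 to 0.95 m from the base axis. Payload 3.1 kg.
Tool frame: the origin (TCP) lies on the centre line of the jaws, within the pads' length; the fingertips stand 17 mm ahead of it and the grasp point (between the pads) lies 2 mm behind it; z points along the fingers, y is the line along which they close (so a half turn about z gives the same grasp; the last joint's range is limited). The gripper opens to 85 mm and grips with 20 to 120 N. Pads are 22 mm wide; open, the fingers measure 114 mm over their backs; the gripper's body (76 mm by 85 mm) begins 54 mm behind the grasp point. The pads swing forward as they close: fully open they stand 13 mm farther back than shut.
Start: joints at [1.079, 0.308, 1.634, -0, 1.2, -0.07], TCP at [0.256, 0.57, 0.248] pointing down, gripper open.
Joint ranges: [-3.06, 3.06], [-0.79, 1.96], [0.05, 2.63], [-1.19, 4.34], [0.05, 2.64], [-2.94, 2.94]. Speed limits (rad/s): [2.79, 2.79, 3.14, 3.14, 3.14, 3.14].

### API

Orientations are given as a unit quaternion [x, y, z, w].
In Python, from rig import r gives the robot as it stands. The module is installed in compiled form; this text tells all that it offers.
- The arm moves only by the shell command python3 -m pendant 'ROWS' [FORCE]. ROWS is JSON, one flat list of numbers, 5 for each row, row after row: the closure, from 0 (fully open) to 1 (shut), then the shift along the tool's x, y, z normalised to -1 to 1, where 1 is 50 cm, then the turn about the tool's z normalised to -1 to 1, where 1 is 30 degrees. In form: [grip, x, y, z, twist, grip, x, y, z, twist, ...]. A call has 1 to 12 rows; each row is the pose to reach, as a shift and turn from the pose commanded when the call began, along the tool's axes at that moment; what a row does not reach only later rows make up. A row lasts 1/10 s, in which the tool goes at most 50 mm and 8.59 degrees, less where a joint would pass 70% of its speed; a pose out of reach is approached as far as the arm can. A call with a number of a shift or a turn outside -1 to 1 is refused whole. A call with a gripper value outside its range is refused whole. The fingers move at their own pace and stop on an object; FORCE is the grip in N (left out, the last holds). Time passes only in rows, so rows that repeat a pose let the fingers close. It gives the time, the measured TCP pose, the force, the opening and the grip force at its end, in the units of the state.
- r.sense(): the state, without advancing time (a new reading comes with each control period).
- r.camera(name): name is "scene" or "top"; returns the picture (480x640x3 uint8, red, green, blue); there is no depth.
- r.camera_info(name): a dict with "camera_matrix" (3x3 intrinsics, pixels), "extrinsics" (4x4, takes a point from camera to world coordinates). Camera axes: x right, y down, z forward; pixel columns grow to the right and rows downward; lengths in m; the calibration is good to about 2 mm. A picture is of the moment at which its call begins. camera_info takes no time and is no camera call.
- r.job_done(): hands the job in; it is judged then, once.
The state is a dict: "time_s": time; "qpos": joint angles; "qd": joint speeds; "joint_efforts": joint torques, N m; "ee_pos": TCP position; "tool_rot": TCP orientation; "wrist_force": force on the tool from outside, world axes, zero at the start; "torque": the same for the moment, N m; "gripper_width": finger opening in m; "finger_force": force on a finger pad.
Only numpy, scipy, OpenCV 4.12 (cv2) and the standard library are available. Lean on these libraries where they do the work, as an engineer would, in place of code of your own. Each camera call takes 0.05 s, during which the arm holds its last target. There are 200 camera calls.

### The job

The white bottle with the blue band on the refill stand has just been filled: first turn the stand's black dose counter knob back to its zero stop, then fit the orange cap on the bottle's neck and press it straight down until it clicks. Keep pressing after the click so that the cap is fully home, and finish while still pushing firmly down on it with its spring seat clearly sunk: do not let go. Leave the green dropper bottle, the figure and the red paint pot where they stand.

Things in the scene. Friction and masses are not known exactly. Their poses are not given: they have to be found in the camera images.
- counter_grip (a point): grip point on the vertical axis of the dose counter's black knob: disc 44 mm across with an upright bar 42 mm long, 14 mm wide, 32 mm high; bar's top 7 mm above this point, disc's top 23 mm below. Turns with the knob: its x axis runs along the bar, white pointer line at its -x end
- counter (a joint): dose counter, rad: 0 = zero stop (hard stop, pointer at the long red mark on the plate), grows as the knob turns clockwise seen from above: zero it counter-clockwise; stays where it is left (friction 0.05 N m)
- stand: refill stand: fixed aluminium plate 130 x 240 x 16 mm lying on the bench, origin under its centre; the counter's axis is at its y = -68 mm, the bottle's axis at its y = +68 mm (x = 0); the red zero mark is on the -x side of the knob. Its yaw varies
- bottle_shoulder (a point): centre of the flat shoulder (38 mm across) of the white bottle (58 mm across, blue band), 94 mm above the bench at rest, z up; moves with the bottle. The cap's rim rests on it when home. The neck rises from it: 21.4 mm across for 12 mm, then a cone to 11 mm across at 19 mm
- neck_beads (a point): point on the neck's axis 6.5 mm above the shoulder, level with four sprung steel beads that stand out of the neck, 27 mm across. They stop the cap with its rim about 8.5 mm above home; a push of about 9 to 11 N snaps it over them, then the force drops suddenly and the cap drops home: push on to hold it there
- bottle (a joint): how far the bottle with its spring seat is pushed down, m: 0 at rest, up to 0.012; spring of 2.5 N per mm, so it sinks about 3.5 to 4.5 mm before the cap clicks and springs back up at the click
- cap: orange snap cap, loose on the bench, standing mouth down: 36 mm across, 34 mm high, ribbed side, yellow disc on top, 30 g; origin at the centre of its rim (underside), z up. Mouth 24 mm wide, inside 24 mm deep. Round, any yaw fits
- dropper: bystander: green dropper paint bottle with white tip, 25 mm across, 78 mm high, origin under its centre; leave alone
- figure: bystander: painted miniature figure (teal with a pink head) on a cork base, 40 mm across, 62 mm high, origin under its centre; leave alone
- paintpot: bystander: small red paint pot with black lid, 34 mm across, 40 mm high, origin under its centre; leave alone
Things that resemble listed ones, but are neither listed nor needed, are in the scene too. There is more than one size of the cap; the one meant has the size given above.

How it is judged:
On the way, in this order (a step that is already met when the one before it is completed fails the run):
1. the dose counter is back at its zero stop (value of joint counter below 0.1 rad), for 0.2 s.
2. the cap has snapped home on the neck (z of cap in the frame of bottle_shoulder below 0.0025 m and horizontal distance between cap and bottle_shoulder below 0.004 m and angle between cap's own z axis and vertical below 0.12 rad), for 0.2 s.
At the end, for the whole second after the job is handed in: The counter is within 0.1 rad of its zero stop; the cap is home on the shoulder (rim within 2.5 mm of it, within 4 mm of the axis, upright within 0.12 rad) and at rest; the fingers still push on it (over 2 N) so that the spring seat stays sunk by more than 1.5 mm (about 4 N) (all of step 2 and value of joint counter below 0.1 rad and z of cap in the frame of bottle_shoulder above -0.004 m and value of joint bottle above 0.0015 m and contact force between the fingers and cap above 2 N and linear speed of cap below 0.02 m/s); the arm keeps its last pose, push and grip.
It fails at once if the dropper bottle, figure or paint pot is shifted more than 25 mm or tipped (distance of any of dropper, figure, paintpot from where it was at the start of the episode above 0.025 m or angle between any of dropper, figure, paintpot's own z axis and vertical above 0.5 rad).
It also fails if it takes over 72 s, if anything falls off the work surface, if the arm or the gripper's body presses on something with over 40 N, if the wrist force passes 120 N, or if a joint passes its speed limit or range.

## Working session

There is one attempt and no reset: what is moved stays moved. The work goes in short steps, Python scripts to look and compute and a shell command to move; the robot and the scene stay as the last step left them, time stands still between calls to the robot, and variables do not carry over. Pictures are saved under pics/ and viewed, at most 10 in all, crops included, and the job is handed in when it is done.

```bash
mkdir -p pics; python3 - <<'E'
from rig import r
import cv2,numpy as np
for n in("scene","top"):
    im=r.camera(n); cv2.imwrite(f"pics/{n}0.png",im[:,:,::-1])
    i=r.camera_info(n); print(n,np.round(i["camera_matrix"],1).tolist(),np.round(i["extrinsics"],4).tolist())
s=r.sense(); print({k:np.round(v,4).tolist() for k,v in s.items()})
E
```

```text
scene [[588.9, 0.0, 318.9], [0.0, 588.9, 229.1], [0.0, 0.0, 1.0]] [[-0.3383, 0.6986, -0.6305, 1.17], [0.9409, 0.2635, -0.2129, 0.1262], [0.0174, -0.6653, -0.7464, 0.7677], [0.0, 0.0, 0.0, 1.0]]
top [[503.7, 0.0, 326.2], [0.0, 503.7, 247.5], [0.0, 0.0, 1.0]] [[0.0121, -0.9871, 0.1595, 0.4539], [-0.9997, -0.0152, -0.0183, -0.033], [0.0205, -0.1592, -0.987, 0.9393], [0.0, 0.0, 0.0, 1.0]]
{'time_s': 0.1, 'qpos': [1.0793, 0.3089, 1.6351, 0.0, 1.1997, -0.0697], 'qd': [-0.0011, -0.0036, -0.0011, 0.0014, 0.0011, -0.0001], 'joint_efforts': [-0.0008, -41.642, -27.764, -0.0, 0.0041, -0.0], 'ee_pos': [0.2556, 0.5696, 0.2472], 'tool_rot': [0.2093, 0.9778, -0.001, -0.0003], 'wrist_force': [-0.1449, -0.4465, -0.1497], 'torque': [0.0033, 0.0025, 0.0066], 'finger_force': 0.0, 'gripper_width': 0.0855}
```

View pics/scene0.png

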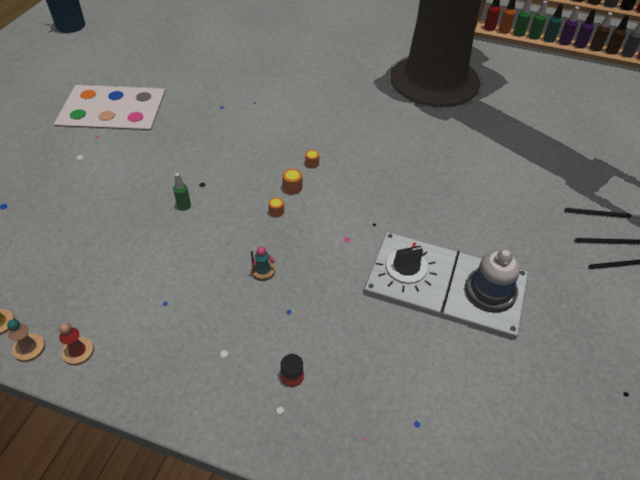

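View pics/top0.png

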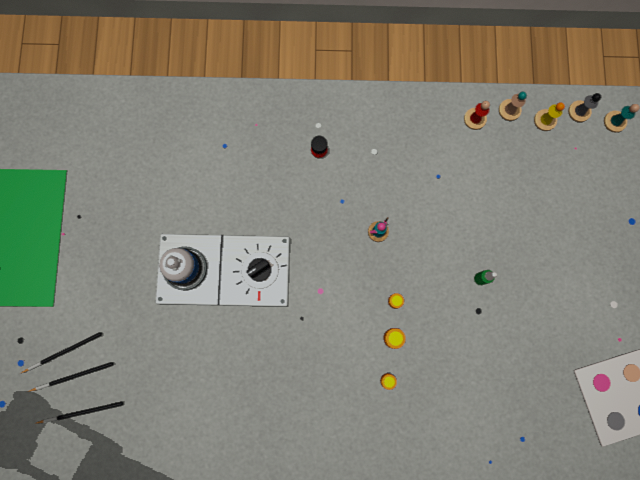

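Scene view: stand at (445,285), with the bottle at (497,275) and knob at (408,260). Top view: bottle at (182,265), knob at (260,269), red mark at (259,296).
Candidates for the cap, top view: (396,300), (395,338) and (389,381). The middle one looks the largest, so I'll measure all three and check it in a crop.

```bash
cat > h.py <<'E'
import cv2,numpy as np
from rig import r
def ray(n,u,v):
    i=r.camera_info(n);K=np.array(i["camera_matrix"]);E=np.array(i["extrinsics"])
    return E[:3,3],E[:3,:3]@np.linalg.inv(K)@[u,v,1]
def onz(n,u,v,z):
    o,d=ray(n,u,v);return o+d*(z-o[2])/d[2]
def tri(u1,v1,u2,v2):   # scene, top
    o,d=ray("scene",u1,v1);p,e=ray("top",u2,v2)
    s=np.linalg.lstsq(np.c_[d,-e],p-o,rcond=None)[0]
    a=o+d*s[0];b=p+e*s[1];return (a+b)/2,np.linalg.norm(a-b)
def blobs(mask,amin=30):
    n,l,st,c=cv2.connectedComponentsWithStats(mask.astype(np.uint8))
    return [(c[k].round(1).tolist(),st[k].tolist(),l==k) for k in range(1,n) if st[k,4]>=amin]
def hsv(im): return cv2.cvtColor(im,cv2.COLOR_RGB2HSV).astype(int)
E
python3 - <<'E'
from h import *
for n in("scene","top"):
    im=cv2.imread(f"pics/{n}0.png")[:,:,::-1].copy();q=hsv(im);H,S,V=q[...,0],q[...,1],q[...,2]
    for c,st,m in blobs((H>22)&(H<34)&(S>180)&(V>120)):
        p=onz(n,*c,.034); d=np.sqrt(st[2]*st[3])
        print(n,"yellow",c,st,p.round(4))
    for c,st,m in blobs((H>3)&(H<34)&(S>180)&(V>60)): print(n,"orange+yel",c,st)
    if n=="top":
        for c,st,m in blobs(((H<6)|(H>174))&(S>150)&(V>100),8): print("red",c,st,onz(n,*c,.016).round(4))
        m=(S<40)&(V>140); 
        for c,st,mm in blobs(m,1000):
            (c2,sz,a)=cv2.minAreaRect(np.argwhere(mm)[:,::-1].astype(np.float32)); bx=cv2.boxPoints((c2,sz,a))
            print("plate",c2,sz,a,[onz(n,*b,.016).round(4)[:2].tolist() for b in bx])
t=cv2.imread("pics/top0.png")
a=cv2.resize(t[225:315,150:300],(800,480),interpolation=cv2.INTER_CUBIC)
b=cv2.resize(t[285:395,345:440],(518,600),interpolation=cv2.INTER_CUBIC)
cv2.imwrite("pics/knob.png",a);cv2.imwrite("pics/caps.png",b)
E
```

```text
scene orange+yel [507.3, 19.2] [500, 8, 15, 25, 194]
scene orange+yel [87.6, 93.9] [81, 91, 14, 7, 80]
top yellow [553.4, 111.7] [548, 105, 14, 13, 100] [ 0.8713 -0.4834  0.034 ]
top yellow [396.4, 300.1] [391, 295, 12, 11, 99] [ 0.5064 -0.177   0.034 ]
top yellow [395.1, 338.1] [388, 331, 15, 15, 179] [ 0.4392 -0.174   0.034 ]
top yellow [388.8, 381.6] [383, 376, 12, 12, 105] [ 0.3641 -0.1622  0.034 ]
top orange+yel [552.1, 113.2] [541, 103, 23, 22, 268]
top orange+yel [395.7, 300.5] [389, 294, 15, 14, 171]
top orange+yel [394.1, 337.9] [384, 328, 21, 21, 330]
top orange+yel [388.1, 381.0] [381, 373, 15, 16, 188]
red [480.5, 110.5] [476, 103, 13, 13, 90] [ 0.879  -0.3485  0.016 ]
red [312.9, 152.6] [311, 149, 5, 7, 14] [ 0.7866 -0.0224  0.016 ]
red [258.5, 295.2] [258, 291, 2, 9, 17] [0.513  0.0723 0.016 ]
plate (328.8219299316406, 254.14984130859375) (367.5830383300781, 436.068603515625) 85.66769409179688 [[0.9106, 0.397], [1.0, -0.4572], [0.2975, -0.4693], [0.2363, 0.2928]]
plate (76.58460998535156, 303.9769287109375) (94.69432067871094, 66.29283905029297) 45.690277099609375 [[0.5107, 0.5029], [0.5967, 0.4259], [0.4749, 0.2963], [0.3924, 0.3739]]
plate (570.1764526367188, 296.29412841796875) (73.97327423095703, 60.957454681396484) 77.47119140625 [[0.5726, -0.4344], [0.5992, -0.5482], [0.4657, -0.5682], [0.4405, -0.4568]]
plate (618.8592529296875, 398.2720947265625) (81.17194366455078, 67.65773010253906) 72.34988403320312 [[0.3863, -0.5007], [0.424, -0.6217], [0.2893, -0.6542], [0.2536, -0.5356]]
```

View pics/knob.png

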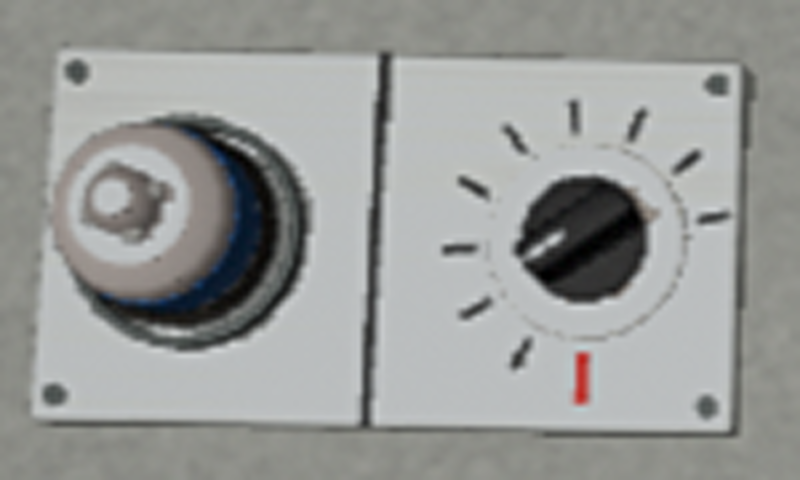

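View pics/caps.png

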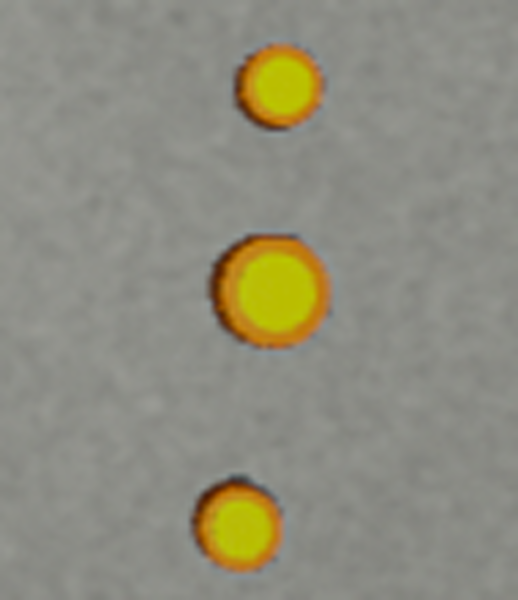

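The crops confirm the middle cap at (395,338). It is about 20 px across, or 36 mm, and the other two are about 15 px. The knob's pointer is roughly 60–65° clockwise from the red mark. Next I'll take a scene close-up of the stand.

```bash
python3 - <<'E'
from h import *
t=cv2.imread("pics/scene0.png")
cv2.imwrite("pics/scst.png",cv2.resize(t[230:335,360:535],(800,480),interpolation=cv2.INTER_CUBIC))
C=[(161.2,234.4),(289.7,237.2),(287.8,306),(156.2,303.7)]
P=np.array([onz("top",*c,.016)[:2] for c in C]);print(P.round(4).tolist(),[np.linalg.norm(P[i]-P[i-1]).round(4) for i in range(4)])
# scene caps
im=t[:,:,::-1].copy();q=hsv(im);H,S,V=q[...,0],q[...,1],q[...,2]
for c,st,m in blobs((H>22)&(H<34)&(S>150)&(V>100),20): print("scene y",c,st[2:],onz("scene",*c,.034).round(4))
E
```

```text
[[0.6229, 0.2559], [0.6214, 0.0181], [0.4941, 0.0185], [0.4951, 0.2567]] [np.float64(0.1277), np.float64(0.2378), np.float64(0.1273), np.float64(0.2382)]
scene y [311.8, 153.6] [9, 6, 46] [ 0.3756 -0.16    0.034 ]
scene y [292.0, 174.7] [13, 9, 96] [ 0.4428 -0.1736  0.034 ]
scene y [275.4, 202.0] [10, 7, 59] [ 0.5175 -0.1751  0.034 ]
```

View pics/scst.png

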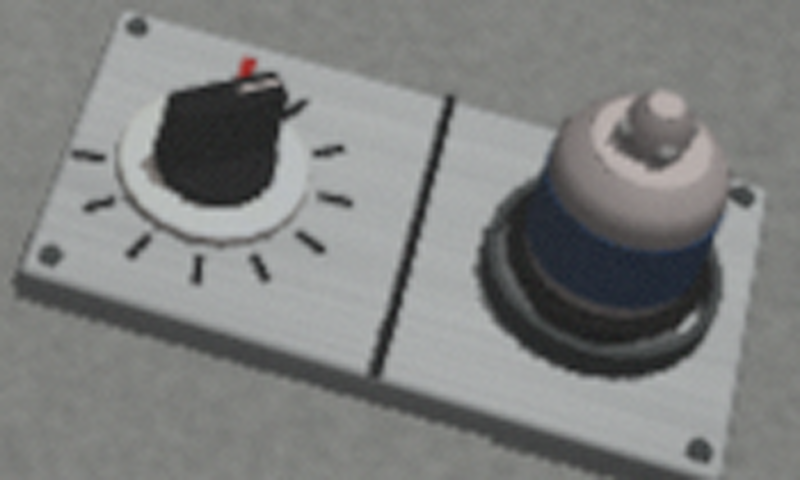

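Scene crop: knob bar running from (170,100) to (280,85) in crop pixels, with the white pointer at its right end. The neck tip is at (665,103). I'll refine the geometry from both views.

```bash
python3 - <<'E'
from h import *
T=lambda u,v:(150+(u+.5)/5.3333-.5,225+(v+.5)/5.3333-.5)
S=lambda u,v:(360+(u+.5)/4.5714-.5,230+(v+.5)/4.5714-.5)
for nm,n,f,L in(("top","top",T,[(60,50),(745,65),(735,432),(33,420)]),("scene","scene",S,[(765,190),(122,12),(18,272),(722,475)])):
    P=np.array([onz(n,*f(*c),.016)[:2] for c in L]);print(nm,P.round(4).tolist(),P.mean(0).round(4))
print("screws top",[onz("top",*T(*c),.016)[:2].round(4).tolist() for c in[(76,71),(716,84),(706,407),(54,395)]])
print("screws sc",[onz("scene",*S(*c),.016)[:2].round(4).tolist() for c in[(741,195),(137,26),(49,255),(700,450)]])
print("ring top",onz("top",*T(587.5,241),.0175),"ring sc",onz("scene",*S(214,166),.0175))
print("red",onz("top",*T(582,378),.016),onz("scene",*S(248,68),.016))
print("neck",onz("top",*T(110,197),.113),onz("scene",*S(665,103),.113),tri(*S(665,103),*T(110,197)))
print("pointer tip",tri(*S(284,86),*T(527,254)))
for z in(.05,.055): print(z,"ptr top",onz("top",*T(527,254),z),onz("top",*T(562,235),z),"sc",onz("scene",*S(284,86),z),onz("scene",*S(243,95),z))
E
```

```text
top [[0.6237, 0.2566], [0.6222, 0.0189], [0.4948, 0.0192], [0.4958, 0.2575]] [0.5591 0.138 ]
scene [[0.5019, 0.2583], [0.5011, 0.0219], [0.629, 0.0202], [0.6264, 0.2587]] [0.5646 0.1398]
screws top [[0.6164, 0.2506], [0.6153, 0.0288], [0.5032, 0.0293], [0.5043, 0.2509]]
screws sc [[0.5072, 0.2505], [0.5059, 0.029], [0.6184, 0.0281], [0.6193, 0.2507]]
ring top [0.55946631 0.07144613 0.0175    ] ring sc [0.56142737 0.07222013 0.0175    ]
red [0.51250543 0.07193256 0.016     ] [0.51128134 0.07263802 0.016     ]
neck [0.5600351  0.20788372 0.113     ] [0.56375368 0.20726878 0.113     ] (array([0.56052052, 0.2082383 , 0.10975168]), np.float64(0.0011510365539111255))
pointer tip (array([0.55025663, 0.08797767, 0.05601912]), np.float64(0.002339966378580038))
0.05 ptr top [0.55111896 0.08763465 0.05      ] [0.55762569 0.07627728 0.05      ] sc [0.5446793  0.08879879 0.05      ] [0.55370811 0.07634569 0.05      ]
0.055 ptr top [0.55057242 0.08695629 0.055     ] [0.55704256 0.07566278 0.055     ] sc [0.5490358  0.08905955 0.055     ] [0.55800171 0.0766932  0.055     ]
```

Geometry, averaging both cameras:
- Counter axis is at about (0.5607, 0.0718), with the grip point at z≈0.049 and the pointer about 57.5° clockwise of zero.
- Bottle axis is at about (0.561, 0.208).
- Cap is at about (0.441, -0.174).

First I'll move above the knob.

```bash
python3 -m pendant '[0,-0.964,-0.658,0,1, 0,-0.964,-0.658,0,1, 0,-0.964,-0.658,0,1, 0,-0.964,-0.658,0,1, 0,-0.964,-0.658,0,1, 0,-0.964,-0.658,0,1, 0,-0.964,-0.658,0,1, 0,-0.964,-0.658,0,1, 0,-0.964,-0.658,0,1, 0,-0.964,-0.658,0,1, 0,-0.964,-0.658,0,1, 0,-0.964,-0.658,0,1]' 40
cat > st.py <<'E'
import sys
from h import *
from scipy.spatial.transform import Rotation as R
s=r.sense();M=R.from_quat(s["tool_rot"]).as_matrix();p=np.array(s["ee_pos"])
print("t",s["time_s"],"p",p.round(4),"yang",np.degrees(np.arctan2(M[1,1],M[0,1])).round(2),"F",np.round(s["wrist_force"],1),"w",round(s["gripper_width"],4),"ff",round(s["finger_force"],1),"q",np.round(s["qpos"],2))
if len(sys.argv)>3: print("shift units",(M.T@(np.array(list(map(float,sys.argv[1:4])))-p)/.5).round(4), "x_t",M[:,0].round(3))
E
python3 st.py .5607 .0718 .049
```

```text
time_s: 1.3
ee_pos: [0.562, 0.0696, 0.2479]
tool_rot: [0.456, 0.89, -0.0, 0.0]
wrist_force: [-0.7, 0.6, 0.0]
gripper_width: 0.0854
finger_force: 0.0
t 1.3 p [0.562  0.0696 0.2479] yang 35.71 F [-0.7  0.6  0. ] w 0.0854 ff 0.0 q [ 0.05  0.2   1.77 -0.    1.17 -0.58]
shift units [0.0053 0.0006 0.3978] x_t [-0.584  0.812 -0.001]
```

```bash
python3 -m pendant '[0,0.005,0,0.1,0.11, 0,0.005,0,0.2,0.11, 0,0.005,0,0.3,0.11, 0,0.005,0,0.35,0.11, 0,0.005,0,0.398,0.11, 0,0.005,0,0.398,0.11, 0.5,0.005,0,0.398,0.11, 1,0.005,0,0.398,0.11, 1,0.005,0,0.398,0.11, 1,0.005,0,0.398,0.11, 1,0.005,0,0.398,0.11, 1,0.005,0,0.398,0.11]' 40 >/dev/null; python3 st.py .5607 .0718 .049
```

```text
t 2.5 p [0.5598 0.0746 0.0505] yang 32.54 F [-2.8 -1.   6.6] w 0.0131 ff 42.8 q [ 0.06  0.46  1.89 -0.    0.79 -0.51]
shift units [-0.0057 -0.0015  0.003 ] x_t [-0.538  0.843 -0.   ]
```

```bash
python3 -m pendant '[0.5,0,0,0,0, 0.5,0,0,0,0, 0.5,-0.006,-0.001,0.002,0, 0.5,-0.006,-0.001,0.002,0, 0.5,-0.006,-0.001,0.002,0, 1,-0.006,-0.001,0.002,0, 1,-0.006,-0.001,0.002,0, 1,-0.006,-0.001,0.002,0, 1,-0.006,-0.001,0.002,0, 1,-0.006,-0.001,0.002,0]' 40 >/dev/null; python3 st.py .5607 .0718 .049
python3 -m pendant '[1,0,0,0,-0.2, 1,0,0,0,-0.4, 1,0,0,0,-0.6, 1,0,0,0,-0.8, 1,0,0,0,-1, 1,0,0,0,-1, 1,0,0,0,-1]' >/dev/null; python3 st.py .5607 .0718 .049
```

```text
t 3.5 p [0.5612 0.0722 0.0484] yang 32.53 F [ 2.7  2.  -1.6] w 0.0133 ff 41.4 q [ 0.05  0.46  1.89  0.    0.79 -0.52]
shift units [-0.0002 -0.0012 -0.0012] x_t [-0.538  0.843 -0.   ]
t 4.2 p [0.5614 0.0724 0.0484] yang 62.41 F [ 2.4  3.2 -3.5] w 0.0135 ff 41.2 q [ 0.05  0.46  1.89  0.    0.79 -1.04]
shift units [ 0.0006 -0.0017 -0.0013] x_t [-0.886  0.463 -0.001]
```

```bash
python3 -m pendant '[1,0,0,0,-0.2, 1,0,0,0,-0.4, 1,0,0,0,-0.6, 1,0,0,0,-0.8, 1,0,0,0,-0.85, 1,0,0,0,-0.85]' >/dev/null; python3 st.py; python3 -c "
from rig import r;print(r.sense()['torque'])"
python3 -m pendant '[1,0,0,0,-0.1, 1,0,0,0,-0.2, 1,0,0,0,-0.2, 1,0,0,0,-0.2]' >/dev/null; python3 st.py;python3 -c "
from rig import r;print(r.sense()['torque'])"
```

```text
t 4.8 p [0.5615 0.0726 0.0484] yang 87.93 F [ 3.6  5.  -3. ] w 0.0134 ff 41.2 q [ 0.05  0.46  1.89  0.    0.79 -1.48]
[ 0.63549356 -0.51880577  0.02960684]
t 5.2 p [0.5615 0.0727 0.0485] yang 93.48 F [ 3.1  4.6 -2.4] w 0.0133 ff 68.8 q [ 0.05  0.46  1.89  0.    0.79 -1.58]
[ 0.58781163 -0.56867521 -1.91838937]
```

The stop is reached, with 1.9 N m of reaction torque. I'll release, rise and go above the cap, then check the counter.

```bash
python3 -m pendant '[0,0,0,0,0, 0,0,0,0,0, 0,0,0,0,0, 0,0,0,-0.1,0, 0,0,0,-0.2,0, 0,0,0,-0.25,0.117, 0,0.27,-0.478,-0.25,0.117, 0,0.27,-0.478,-0.25,0.117, 0,0.27,-0.478,-0.25,0.117, 0,0.27,-0.478,-0.25,0.117, 0,0.27,-0.478,-0.25,0.117, 0,0.27,-0.478,-0.25,0.117]' 60 >/dev/null; python3 -m pendant '[0,0,0,0,0, 0,0,0,0,0]' >/dev/null; python3 st.py .441 -.174 .022
python3 - <<'E'
from h import *
for n in("scene","top"): cv2.imwrite(f"pics/{n}1.png",r.camera(n)[:,:,::-1])
a=cv2.imread("pics/top1.png");b=cv2.imread("pics/scene1.png")
A=cv2.resize(a[225:315,150:300],(500,300),interpolation=cv2.INTER_CUBIC);B=cv2.resize(b[230:335,360:535],(500,300),interpolation=cv2.INTER_CUBIC)
cv2.imwrite("pics/chk1.png",np.vstack([A,B]))
E
```

```text
t 6.6 p [ 0.4424 -0.1762  0.1733] yang 90.44 F [0.8 0.9 0.9] w 0.0853 ff 0.0 q [-0.47  0.11  2.04 -0.    0.99 -2.05]
shift units [0.0027 0.0044 0.3026] x_t [-1.    -0.008  0.   ]
```

View pics/chk1.png

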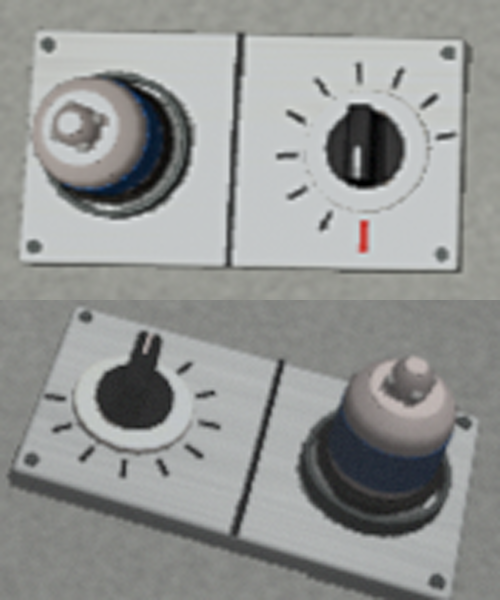

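The pointer now lines up with the red mark in both views, so the counter is at zero. Next I'll grasp the cap.

```bash
python3 -m pendant '[0,0.003,0.004,0.1,0, 0,0.003,0.004,0.2,0, 0,0.003,0.004,0.26,0, 0,0.003,0.004,0.302,0, 0,0.003,0.004,0.302,0, 0.5,0.003,0.004,0.302,0, 1,0.003,0.004,0.302,0, 1,0.003,0.004,0.302,0, 1,0.003,0.004,0.302,0, 1,0.003,0.004,0.302,0, 1,0.003,0.004,0.302,0]' 80 >/dev/null; python3 st.py .441 -.174 .022
python3 -m pendant '[1,0,0,-0.1,0, 1,0,0,-0.2,0, 1,0,0,-0.3,0, 1,0,0,-0.36,0, 1,0,0,-0.36,0, 1,0,0,-0.36,0]' >/dev/null; python3 st.py
python3 - <<'E'
from h import *
for n in("scene","top"): cv2.imwrite(f"pics/{n}2.png",r.camera(n)[:,:,::-1])
a=cv2.imread("pics/top2.png");b=cv2.imread("pics/scene2.png")
A=cv2.resize(a[260:440,300:500],(444,400));B=cv2.resize(b[20:240,180:400],(400,400))
cv2.imwrite("pics/chk2.png",np.hstack([A,B[:,:350]]))
E
```

```text
t 7.8 p [ 0.4429 -0.1747  0.0242] yang 90.5 F [0.3 1.2 4.7] w 0.0343 ff 79.2 q [-0.47  0.38  2.1   0.    0.66 -2.05]
shift units [0.0038 0.0014 0.0043] x_t [-1.    -0.009 -0.003]
t 8.4 p [ 0.4417 -0.1742  0.2036] yang 90.51 F [-1.2  0.3 -0.1] w 0.0343 ff 79.7 q [-0.47  0.07  2.02 -0.    1.05 -2.05]
```

View pics/chk2.png

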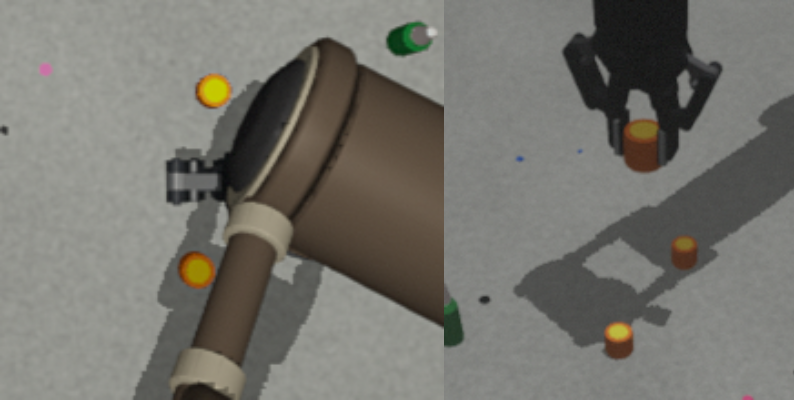

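The cap is held upright between the pads: crop (642,130) in the scene view, hidden by the arm in the top view. I'll measure its centre relative to the TCP.

```bash
python3 - <<'E'
from h import *
im=cv2.imread("pics/scene2.png")[:,:,::-1].copy();q=hsv(im);H,S,V=q[...,0],q[...,1],q[...,2]
p=np.array(r.sense()["ee_pos"]);print(p)
for m,nm in(((H>=14)&(H<34)&(S>120)&(V>90),"y"),((H>=3)&(H<34)&(S>120)&(V>40),"o")):
  for c,st,_ in blobs(m,40):
    if 200<c[0]<400 and 50<c[1]<180: 
        Q=onz("scene",*c,p[2]-.0242+.034); print(nm,c,st,Q.round(4),(Q-p).round(4))
cv2.imwrite("pics/capz.png",cv2.resize(cv2.imread("pics/scene2.png")[70:130,260:320],(480,480),interpolation=cv2.INTER_CUBIC))
E
```

```text
[ 0.44004518 -0.1733898   0.20102502]
y [289.4, 91.0] [282, 86, 16, 11, 136] [ 0.4378 -0.1769  0.2108] [-0.0023 -0.0035  0.0098]
y [311.9, 153.6] [307, 150, 11, 8, 64] [ 0.567  -0.0909  0.2108] [0.1269 0.0825 0.0098]
o [288.0, 99.1] [278, 86, 21, 28, 486] [ 0.4586 -0.1709  0.2108] [0.0186 0.0024 0.0098]
o [311.9, 158.3] [305, 150, 14, 18, 211] [ 0.5765 -0.0874  0.2108] [0.1364 0.086  0.0098]
```

View pics/capz.png

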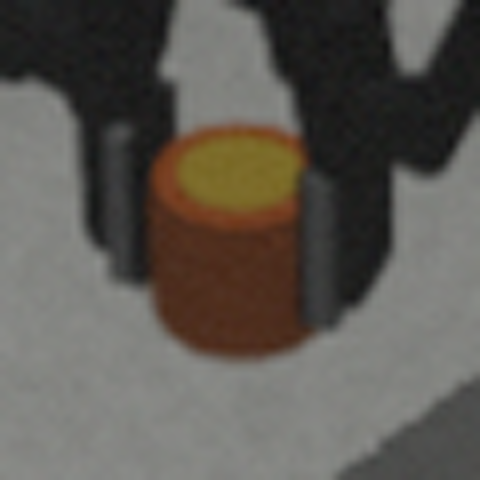

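```bash
python3 -m pendant '[1,-0.248,0.76,0,0, 1,-0.248,0.76,0,0, 1,-0.248,0.76,0,0, 1,-0.248,0.76,0,0, 1,-0.248,0.76,0,0, 1,-0.248,0.76,0,0, 1,-0.248,0.76,0,0, 1,-0.248,0.76,0,0, 1,-0.248,0.76,0,0, 1,-0.248,0.76,0.05,0, 1,-0.248,0.76,0.09,0, 1,-0.248,0.76,0.09,0]' >/dev/null;  python3 -m pendant '[1,0,0,0,0, 1,0,0,0,0, 1,0,0,0,0]' >/dev/null
python3 - <<'E'
from h import *
P=[]
for k in range(3):
    im=r.camera("scene"); P.append(r.sense()["ee_pos"])
t=r.camera("top")
p=np.mean(P,0);print(np.round(P,4).tolist())
cv2.imwrite("pics/scene3.png",im[:,:,::-1]);cv2.imwrite("pics/top3.png",t[:,:,::-1])
A=cv2.resize(im[200:310,440:560,::-1],(480,440),interpolation=cv2.INTER_CUBIC)
B=cv2.resize(t[220:330,130:210,::-1],(320,440),interpolation=cv2.INTER_CUBIC)
cv2.imwrite("pics/chk3.png",np.hstack([A,B]))
E
python3 st.py
```

```text
[[0.5627, 0.2071, 0.1586], [0.5626, 0.2071, 0.1585], [0.5625, 0.2072, 0.1583]]
t 10.2 p [0.5623 0.2072 0.1581] yang 90.52 F [-0.4 -0.5 -0.3] w 0.0342 ff 79.9 q [ 0.28  0.36  1.77 -0.    1.02 -1.3 ]
```

View pics/chk3.png

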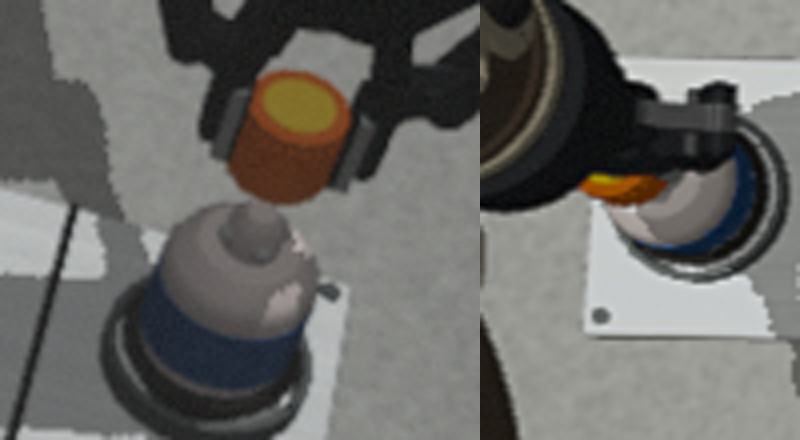

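The cap hovers above the neck, at crop (300,105) against the neck tip at about (262,212). I'll compute the residual offset.

```bash
python3 - <<'E'
from h import *
im=cv2.imread("pics/scene3.png")[:,:,::-1].copy();q=hsv(im);H,S,V=q[...,0],q[...,1],q[...,2]
sub=np.zeros(H.shape,bool);sub[210:260,480:545]=1
m=(H>=20)&(H<34)&(S>120)&(V>70)&sub
c,st,mm=max(blobs(m,20),key=lambda b:b[1][4]);print(c,st)
e=cv2.fitEllipse(max(cv2.findContours(mm.astype(np.uint8),0,1)[0],key=len));print(e)
neck=onz("scene",505.1,252.1,.113)
for z in(.168,.169,.170):
    print(z,(onz("scene",*c,z)-neck).round(4))
# rim bottom of the cap: lowest orange pixel column center
m=(H>=3)&(H<34)&(S>100)&(V>30)&sub
c2,st2,_=max(blobs(m,20),key=lambda b:b[1][4]);print("orange",c2,st2)
# neck in original pic: bright top of the neck
E
```

```text
[514.5, 226.1] [506, 220, 18, 13, 182]
((514.529052734375, 226.0702667236328), (11.62014102935791, 17.689210891723633), 106.81905364990234)
0.168 [-0.0009 -0.0011  0.055 ]
0.169 [ 0.0001 -0.0012  0.056 ]
0.17 [ 0.0011 -0.0013  0.057 ]
orange [512.1, 233.9] [497, 218, 31, 33, 758]
```

```bash
python3 -m pendant '[1,0,0.002,0,0, 1,0,0.002,0.02,0, 1,0,0.002,0.04,0, 1,0,0.002,0.05,0, 1,0,0.002,0.05,0, 1,0,0.002,0.05,0]' 100 >/dev/null;python3 st.py
python3 -m pendant '[1,0,0,0.008,0, 1,0,0,0.016,0, 1,0,0,0.016,0, 1,0,0,0.016,0]' >/dev/null;python3 st.py
```

```text
t 10.8 p [0.5616 0.2081 0.1318] yang 90.53 F [-0.2  1.1 -1.1] w 0.0335 ff 99.8 q [ 0.28  0.39  1.78 -0.    0.97 -1.3 ]
t 11.2 p [0.5631 0.2086 0.1252] yang 90.52 F [1.6 0.3 3.7] w 0.0335 ff 100.1 q [ 0.28  0.4   1.78  0.    0.96 -1.3 ]
```

Contact comes at the expected bead height. Pressing on.

```bash
for i in 1; do python3 -m pendant '[1,0,0,0.002,0, 1,0,0,0.004,0, 1,0,0,0.004,0]' >/dev/null;python3 st.py; done
python3 -m pendant '[1,0,0,0.002,0, 1,0,0,0.004,0, 1,0,0,0.004,0]' >/dev/null;python3 st.py
python3 -m pendant '[1,0,0,0.002,0, 1,0,0,0.004,0, 1,0,0,0.004,0]' >/dev/null;python3 st.py
```

```text
t 11.5 p [0.5631 0.2086 0.1235] yang 90.52 F [0.9 1.3 6.1] w 0.0339 ff 100.3 q [ 0.28  0.4   1.78  0.    0.95 -1.3 ]
t 11.8 p [0.5633 0.2087 0.1221] yang 90.52 F [ 1.5 -0.3  7.6] w 0.0336 ff 100.5 q [ 0.28  0.41  1.78  0.    0.95 -1.3 ]
t 12.1 p [0.5634 0.2087 0.1204] yang 90.52 F [1.7 1.  9.1] w 0.0334 ff 100.6 q [ 0.28  0.41  1.78  0.    0.95 -1.3 ]
```

```bash
python3 -m pendant '[1,0,0,0.002,0, 1,0,0,0.003,0, 1,0,0,0.003,0]' >/dev/null;python3 st.py
python3 -m pendant '[1,0,0,0.002,0, 1,0,0,0.003,0, 1,0,0,0.003,0]' >/dev/null;python3 st.py
```

```text
t 12.4 p [0.5622 0.2082 0.1169] yang 90.53 F [2.1 1.9 3.3] w 0.0338 ff 100.1 q [ 0.28  0.41  1.79 -0.    0.94 -1.3 ]
t 12.7 p [0.5622 0.2082 0.1157] yang 90.52 F [1.  0.4 5.1] w 0.0338 ff 100.2 q [ 0.28  0.41  1.79 -0.    0.94 -1.3 ]
```

It clicked: the force fell from 9 N to 3 N. I'll push further to seat the cap and sink the spring.

```bash
python3 -m pendant '[1,0,0,0.004,0, 1,0,0,0.006,0, 1,0,0,0.006,0, 1,0,0,0.006,0]' >/dev/null;python3 st.py
python3 -m pendant '[1,0,0,0.004,0, 1,0,0,0.008,0, 1,0,0,0.008,0, 1,0,0,0.008,0]' >/dev/null;python3 st.py
```

```text
t 13.1 p [0.5623 0.2083 0.1138] yang 90.52 F [-0.9 -0.2 10.2] w 0.0338 ff 100.8 q [ 0.28  0.42  1.79 -0.    0.94 -1.3 ]
t 13.5 p [0.5624 0.2083 0.1112] yang 90.53 F [-3.6 -1.1 16.6] w 0.0335 ff 101.6 q [ 0.28  0.42  1.79 -0.    0.93 -1.3 ]
```

```bash
python3 -m pendant '[1,0,0,0,0, 1,0,0,0,0, 1,0,0,0,0, 1,0,0,0,0, 1,0,0,0,0]' >/dev/null;python3 st.py
python3 - <<'E'
from h import *
a=r.camera("scene")[:,:,::-1]
cv2.imwrite("pics/fin.png",cv2.resize(a[210:335,360:560],(800,500),interpolation=cv2.INTER_CUBIC))
E
```

```text
t 14.0 p [0.5624 0.2083 0.1112] yang 90.54 F [-2.8 -0.3 16.5] w 0.0332 ff 101.6 q [ 0.28  0.42  1.79 -0.    0.93 -1.3 ]
```

View pics/fin.png

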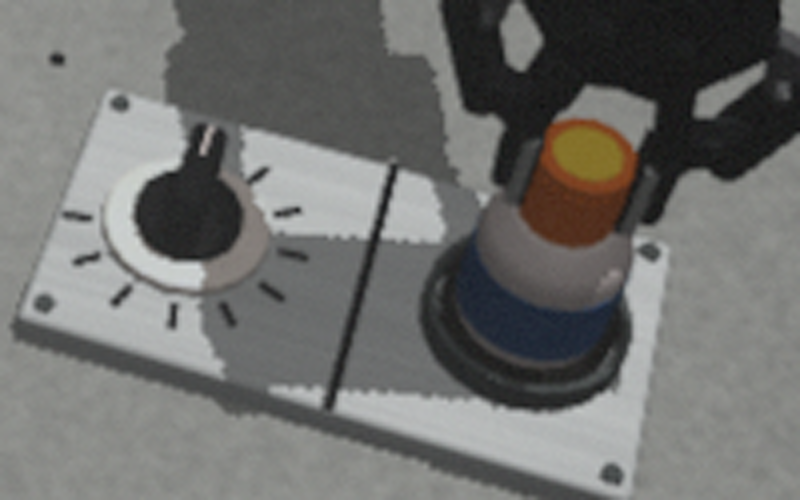

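The cap at (590,180) sits on the shoulder, the force holds steady at 16.5 N, and the knob at (195,190) is still at zero. Handing in.

```bash
python3 -c "
from rig import r;print(r.job_done())"
```

```text
the job is handed in; nothing more can be done
None
```

I turned the counter back to its zero stop, snapped the orange cap home on the bottle, and handed in with the gripper still pushing down at about 16.5 N, which sinks the spring seat roughly 6.5 mm; the interface gave no verdict.

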